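# Ready the laser welder: gas key, then laser key

### The arm

A 6-joint arm with a two-finger parallel gripper is mounted at the origin on the work surface. World frame = base frame: x ahead of the robot, y to its left, z up, the work surface at z = 0. Lengths are in m, angles in degrees, forces in N, time in s.
With the tool pointing down it reaches from about 0.375 to 0.9 m from the base axis. Payload 3.1 kg.
Tool frame: the origin (TCP) lies on the centre line of the jaws, within the pads' length; the fingertips stand 25 mm ahead of it and the grasp point (between the pads) lies 6 mm ahead of it; z points along the fingers, y is the line along which they close (so a half turn about z gives the same grasp; the last joint's range is limited). The gripper opens to 87 mm and grips with 3 to 60 N. Pads are 19 mm wide; open, the fingers measure 117 mm over their backs; the gripper's body (75 mm by 190 mm) begins 51 mm behind the grasp point.
Start: joints at [-80.529, 30.224, 82.088, -0, 67.689, -10.227], TCP at [0.211, -0.588, 0.248] pointing down, gripper open.
Joint ranges: [-176.69, 176.69], [-43.24, 126.21], [12.49, 139.97], [-82, 262], [0, 151.66], [-163.58, 163.58]. Speed limits (degrees/s): [159.86, 159.86, 180, 180, 180, 180].

### API

Orientations are given as a 3x3 rotation matrix whose columns are the frame's x, y, z axes.
In Python, from rig import bot, cams, models gives the robot as it stands. The module is installed in compiled form; this text tells all that it offers.
- The arm moves only by the shell command python3 -m handwheel 'ROWS' [OPENING]. ROWS is JSON, a list of rows, each a list of 6 numbers: the shift along the world's x, y, z each as a share of 1 m, from -1 to 1, then the turn, a rotation vector about the world's x, y, z each as a share of 2 rad, from -1 to 1. In form: [[dx, dy, dz, wx, wy, wz], ...]. A call has exactly 8 rows; each row is the pose to reach, as a shift and turn from the pose commanded when the call began; what a row does not reach only later rows make up. A row lasts 1/12 s, in which the tool goes at most 41.7 mm and 7.16 degrees, less where a joint would pass 70% of its speed; a pose out of reach is approached as far as the arm can. A call with a number of a shift or a turn outside -1 to 1 is refused whole. A call with a gripper value outside its range is refused whole. OPENING is the opening, from -1 (shut) to 1 (fully open), so that 0 is half open, set as the call begins (- or left out, the last holds). The fingers move at their own pace and stop on an object; the grip force is fixed at half the most. Time passes only in rows, so rows that repeat a pose let the fingers close, or fill a call up. It gives the time, the measured TCP pose, the force, the opening and the grip force at its end, in the units of the state.
- bot.read_state(): the state, without advancing time (a new reading comes with each control period).
- cams.capture(name): name is "scene" or "top"; returns (picture, depth): 420x560x3 uint8, blue, green, red; 420x560 float32, m along the optical axis (not along the pixel's ray), 0 where there is no reading.
- cams.calibration(name): a dict with "mtx" (3x3 intrinsics, pixels), "R" (3x3) and "t" (3): a world point X has camera coordinates R X + t. Camera axes: x right, y down, z forward; pixel columns grow to the right and rows downward; lengths in m; the calibration is good to about 2 mm. A picture is of the moment at which its call begins. calibration takes no time and is no camera call.
- bot.hand_in(): hands the job in; it is judged then, once.
Trained networks look in the newest picture that a camera, given by its name, has taken for a name from the list of things; names that differ only in an ending like _2 or _b are one class to them, and where a whole thing is asked for, a point or a joint stands for the part that bears it (a point fixed in the world has none). Each returns a list of dicts, best first, with "conf" (0 to 1); they miss things now and then, are a little off and sometimes report something else, mostly with a low value. They report only what shows in the picture. A call takes as long as a camera call.
- models.spot_in(query, camera): "position" ([column, row] in pixels, amid what is visible of it).
- models.tip_of(query, camera): "position" ([column, row] in pixels: a listed point, or the origin of a listed thing).
The state is a dict: "time_s": time; "joint_positions": joint angles; "qvel": joint speeds; "tau": joint torques, N m; "position": TCP position; "tcp_rot": TCP orientation; "force": force on the tool from outside, world axes, zero at the start; "moment": the same for the moment, N m; "opening": opening from 0.0 (shut) to 1.0 (fully open); "grasp_force": force on a finger pad.
Only numpy, scipy, OpenCV 4.12 (cv2) and the standard library are available. Lean on these libraries where they do the work, as an engineer would, in place of code of your own. Each camera call takes 0.05 s, during which the arm holds its last target. There are 200 camera calls.

### The job

Get the laser welder ready from its control console: press the square key (shielding gas) fully down and let it spring back up, then press the wide round key (laser) fully down and let it come up again. Press only one key at a time, and do not press the narrow round key or the oblong bar key.

Things in the scene. Friction and masses are not known exactly. Their poses are not given: they have to be found in the camera images.
- square_key_top (a point): Gas key: square grey cap, 34 x 34 mm, in a dark metal bezel on the flat black top (100 mm above the bench) of a white 260 x 240 mm console. The point is the centre of the cap's top, 20 mm above the console top, 14 mm above the bezel; z up, x and y as the console's; it sinks with the cap. Travel 8 mm straight down on a spring: 1.4 N starts it, 4.5 N holds it at the bottom; it returns by itself.
- wide_key_top (a point): Laser key: the wide round grey cap, 46 mm across, the larger of the two round ones. Point (centre of the top), heights, travel and spring as for the square key. The four keys stand in a 2 x 2 group, 95 mm (console x) by 110 mm (console y) between centres, on the console's half nearer the robot; which key stands in which place changes, and the console is turned by up to 17 degrees.
- narrow_key_top (a point): Bystander, not to be pressed: the narrow round grey key, 20 mm across. Point (centre of the top), heights, travel and spring as for the square key.
- bar_key_top (a point): Bystander, not to be pressed: the oblong grey bar key, 18 mm by 52 mm, its long side along the console's y. Point (centre of the top), heights, travel and spring as for the square key.

How it is judged (in metres and radians):
On the way, in this order (a step that is already met when the one before it is completed fails the run):
1. the square key is pressed down (more than 5 of its 8 mm) while the wide round key is up (distance of square_key_top from where it was at the start of the episode above 0.005 m and distance of wide_key_top from where it was at the start of the episode below 0.002 m), for 0.05 s.
2. the square key is back up (distance of each of square_key_top, wide_key_top from where it was at the start of the episode below 0.002 m), for 0.05 s.
3. the wide round key is pressed down (more than 5 of its 8 mm) while the square key is up (distance of wide_key_top from where it was at the start of the episode above 0.005 m and distance of square_key_top from where it was at the start of the episode below 0.002 m), for 0.05 s.
At the end, for the whole second after the job is handed in: after the square and then the wide round key were pressed, all four keys are up again, each within 2 mm of its rest position (all of step 2 and distance of each of narrow_key_top, bar_key_top from where it was at the start of the episode below 0.002 m); the robot touches nothing.
It fails at once if the narrow round key is pressed (more than 4 mm) (distance of narrow_key_top from where it was at the start of the episode above 0.004 m).
It fails at once if the oblong bar key is pressed (more than 4 mm) (distance of bar_key_top from where it was at the start of the episode above 0.004 m).
It fails at once if the square and the wide round key are pressed at once (each more than 4 mm) (distance of each of square_key_top, wide_key_top from where it was at the start of the episode above 0.004 m).
It also fails if it takes over 32 s, if anything falls off the work surface, if the arm or the gripper's body presses on something with over 40 N, if the wrist force passes 120 N, or if a joint passes its speed limit or range.

## Working session

There is one attempt and no reset: what is moved stays moved. The work goes in short steps, Python scripts to look and compute and a shell command to move; the robot and the scene stay as the last step left them, time stands still between calls to the robot, and variables do not carry over. Pictures are saved under pics/ and viewed, at most 10 in all, crops included, and the job is handed in when it is done.

```bash
mkdir -p pics; cat > h.py <<'E'
import numpy as np,cv2
from rig import bot,cams,models
def w(cam,d,uv):
    c=cams.calibration(cam);u,v=uv;r=int(round(v));k=int(round(u))
    p=d[max(r-2,0):r+3,max(k-2,0):k+3];z=np.median(p[p>0])
    ray=np.linalg.inv(c["mtx"])@[u,v,1]
    return np.array(c["R"]).T@(ray*z-np.ravel(c["t"]))
E
python3 - <<'E'
from h import *
for cam in("top","scene"):
    im,d=cams.capture(cam);cv2.imwrite(f"pics/{cam}1.png",im)
    for q in("square","wide","narrow","bar"):
        for f in(models.tip_of,):
            for r in f(q+"_key_top",cam)[:2]:print(cam,q,round(r["conf"],2),np.round(r["position"],1),w(cam,d,r["position"]).round(4))
s=bot.read_state();print(s["time_s"],s["position"],s["tcp_rot"],s["opening"])
E
```

```text
top square 0.76 [285.2 218.7] [0.5538 0.0119 0.119 ]
top wide 0.76 [274.1 168.4] [0.645  0.0332 0.1185]
top narrow 0.53 [222.7 238.4] [0.5171 0.1241 0.1055]
top bar 0.74 [210.3 186. ] [0.6105 0.1474 0.1193]
top bar 0.68 [227.2 241.1] [0.5124 0.1158 0.1065]
scene square 0.8 [253.7 234.3] [0.5546 0.0086 0.1204]
scene wide 0.68 [326.6 243.2] [0.6431 0.0389 0.1205]
scene narrow 0.5 [272.6 183.1] [0.5248 0.1108 0.1205]
scene bar 0.61 [337.1 188.1] [0.6097 0.1448 0.1204]
0.5 [ 0.21067447 -0.5883654   0.247482  ] [[ 9.41480753e-01  3.37066746e-01 -7.12689487e-06]
 [ 3.37066744e-01 -9.41480746e-01  1.19804138e-04]
 [ 3.36721566e-05 -1.15195529e-04 -9.99999993e-01]] 1.0013383387615045
```

View pics/top1.png

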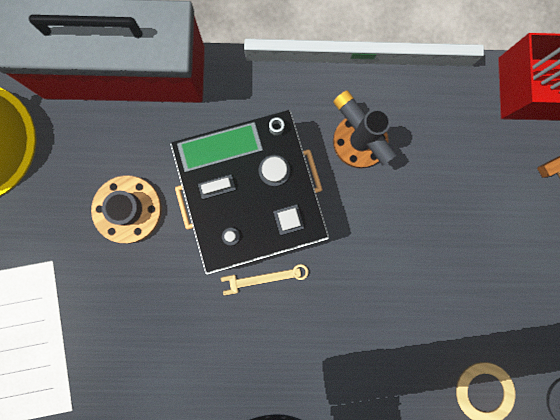

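The top view shows the wide key at about (273,170), the square at (288,219), the bar at (216,186) and the narrow key at (230,237). The network's points are a little off, so I'll refine them by segmenting the cap tops.

```bash
python3 - <<'E'
from h import *
for cam in("top","scene"):
    im,d=cams.capture(cam);c=cams.calibration(cam);K=np.array(c["mtx"]);R=np.array(c["R"]);t=np.ravel(c["t"])
    v,u=np.mgrid[:420,:560];P=(np.stack([(u-K[0,2])/K[0,0],(v-K[1,2])/K[1,1],np.ones_like(u)],-1)*d[...,None]-t)@R
    ok=(d>0)&(abs(P[...,0]-.58)<.12)&(abs(P[...,1]-.08)<.13)
    m=(ok&(abs(P[...,2]-.12)<.005)).astype(np.uint8)
    n,l,s,_=cv2.connectedComponentsWithStats(m)
    for i in range(1,n):
        if s[i,4]>25:
            q=P[l==i];rc=cv2.minAreaRect(q[:,:2].astype(np.float32)*1000)
            print(cam,s[i,4],q.mean(0).round(4),np.round(rc[0],1),np.round(rc[1],1),round(rc[2],1),im[l==i].mean().round())
    near=(d>0)&(P[...,0]>.4)&(P[...,0]<.85)&(abs(P[...,1])<.3)&(P[...,2]>.13)
    q=P[near];print("tall",len(q),q.min(0).round(3) if len(q) else "",q.max(0).round(3) if len(q) else "")
    g=near&(abs(P[...,1]-.05)<.16)&(P[...,0]<.72);q=P[g];print(len(q),q.min(0) if len(q) else "",q.max(0) if len(q) else "")
E
```

```text
top 488 [0.6438 0.0342 0.1189] [644.1  33.3] [44.4 43.7] 1.2 224.0
top 286 [0.6115 0.1392 0.1188] [611.8 139.5] [17.9 52.1] 16.9 222.0
top 356 [0.5534 0.0065 0.119 ] [553.6   6.4] [33.9 34. ] 16.8 225.0
top 94 [0.5212 0.1115 0.1189] [521.3 111.6] [17.8 18. ] 2.1 227.0
tall 2476 [ 0.707 -0.174  0.13 ] [0.85  0.3   0.158]
0  
scene 128 [0.5223 0.1089 0.1196] [520.9 110.1] [19.1 18.9] 81.3 177.0
scene 340 [0.613  0.1357 0.1201] [612.  138.4] [17.9 53.6] 17.2 197.0
scene 575 [0.5551 0.004  0.1201] [553.8   5.8] [34.6 35.7] 18.7 193.0
scene 827 [0.6452 0.0317 0.1202] [644.2  33.5] [43.9 45.5] 25.6 205.0
tall 4120 [ 0.708 -0.175  0.13 ] [0.85  0.3   0.158]
0
```

View pics/scene1.png

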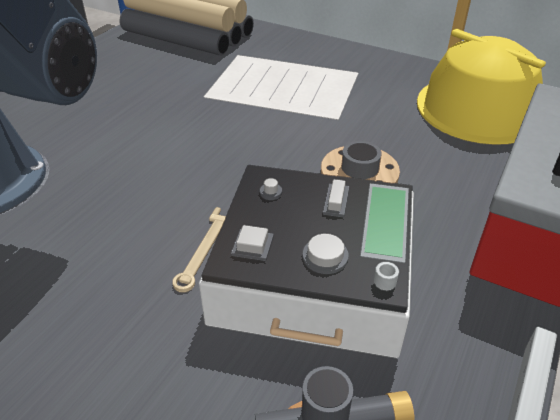

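The two cameras agree to about 1 mm: square at (0.5537, 0.006) and wide at (0.644, 0.0334), both z 0.12, with sizes and the 94 mm spacing as expected. Now I'll shut the gripper and move above the square key.

```bash
python3 -m handwheel '[[0.015,0.025,0,0,0,0],[0.03,0.05,0,0,0,0],[0.045,0.075,0,0,0,0],[0.06,0.1,0,0,0,0],[0.075,0.125,0,0,0,0],[0.09,0.15,0,0,0,0],[0.105,0.175,0,0,0,0],[0.11,0.19,0,0,0,0]]' -1
python3 -m handwheel '[[0.015,0.026,0,0,0,0],[0.03,0.052,0,0,0,0],[0.045,0.078,0,0,0,0],[0.06,0.104,0,0,0,0],[0.075,0.13,0,0,0,0],[0.09,0.156,0,0,0,0],[0.105,0.182,0,0,0,0],[0.115,0.2,0,0,0,0]]'
python3 -m handwheel '[[0.015,0.026,0,0,0,0],[0.03,0.052,0,0,0,0],[0.045,0.078,0,0,0,0],[0.06,0.104,0,0,0,0],[0.075,0.13,0,0,0,0],[0.09,0.156,0,0,0,0],[0.105,0.182,0,0,0,0],[0.118,0.204,0,0,0,0]]'
```

```text
time_s: 1.27
position: [0.3219, -0.3957, 0.2477]
tcp_rot: [[0.941, 0.339, 0.0], [0.339, -0.941, 0.001], [0.001, -0.001, -1.0]]
force: [-0.4, 0.1, 0.3]
opening: 0.475
grasp_force: 0.0
time_s: 1.93
position: [0.4365, -0.1968, 0.2478]
tcp_rot: [[0.941, 0.338, 0.001], [0.338, -0.941, -0.0], [0.0, 0.0, -1.0]]
force: [-0.4, 0.4, 0.7]
opening: 0.011
grasp_force: 0.0
time_s: 2.6
position: [0.5547, 0.0069, 0.2477]
tcp_rot: [[0.941, 0.338, 0.001], [0.338, -0.941, -0.0], [0.001, 0.001, -1.0]]
force: [-0.3, -0.3, 0.2]
opening: 0.007
grasp_force: 0.0
```

```bash
python3 -m handwheel '[[-0.001,-0.001,-0.02,0,0,0],[-0.001,-0.001,-0.045,0,0,0],[-0.001,-0.001,-0.065,0,0,0],[-0.001,-0.001,-0.08,0,0,0],[-0.001,-0.001,-0.09,0,0,0],[-0.001,-0.001,-0.096,0,0,0],[-0.001,-0.001,-0.096,0,0,0],[-0.001,-0.001,-0.096,0,0,0]]'
python3 -m handwheel '[[0,0,-0.002,0,0,0],[0,0,-0.004,0,0,0],[0,0,-0.006,0,0,0],[0,0,-0.008,0,0,0],[0,0,-0.010,0,0,0],[0,0,-0.012,0,0,0],[0,0,-0.014,0,0,0],[0,0,-0.014,0,0,0]]'
```

```text
time_s: 3.27
position: [0.5531, 0.0043, 0.1519]
tcp_rot: [[0.942, 0.337, 0.001], [0.337, -0.942, -0.0], [0.001, 0.0, -1.0]]
force: [0.2, -0.2, 0.4]
opening: 0.005
grasp_force: 0.0
time_s: 3.93
position: [0.5531, 0.0045, 0.1376]
tcp_rot: [[0.941, 0.337, 0.001], [0.337, -0.941, -0.0], [0.001, 0.001, -1.0]]
force: [-0.2, 0.1, 4.4]
opening: 0.008
grasp_force: 2.1
```

The force of 4.4 N means the key is nearly at the bottom. I'll press 1 mm more, lift, and move over the wide key.

```bash
python3 -m handwheel '[[0,0,-0.0008,0,0,0],[0,0,-0.0012,0,0,0],[0,0,-0.0012,0,0,0],[0,0,-0.0012,0,0,0],[0,0,-0.0012,0,0,0],[0,0,-0.0012,0,0,0],[0,0,-0.0012,0,0,0],[0,0,-0.0012,0,0,0]]'
python3 -m handwheel '[[0,0,0.005,0,0,0],[0,0,0.015,0,0,0],[0,0,0.03,0,0,0],[0,0,0.045,0,0,0],[0,0,0.05,0,0,0],[0,0,0.05,0,0,0],[0,0,0.05,0,0,0],[0,0,0.05,0,0,0]]'
python3 -m handwheel '[[0.015,0.005,0,0,0,0],[0.035,0.011,0,0,0,0],[0.055,0.018,0,0,0,0],[0.075,0.024,0,0,0,0],[0.085,0.027,0,0,0,0],[0.091,0.029,0,0,0,0],[0.091,0.029,0,0,0,0],[0.091,0.029,0,0,0,0]]'
```

```text
time_s: 4.6
position: [0.5531, 0.0045, 0.1374]
tcp_rot: [[0.941, 0.337, 0.001], [0.337, -0.941, -0.0], [0.001, 0.001, -1.0]]
force: [-1.2, 1.3, 8.1]
opening: 0.006
grasp_force: 4.2
time_s: 5.27
position: [0.5519, 0.0048, 0.1855]
tcp_rot: [[0.941, 0.337, -0.002], [0.337, -0.941, 0.0], [-0.002, -0.001, -1.0]]
force: [0.1, -0.1, -0.4]
opening: 0.005
grasp_force: 0.0
time_s: 5.93
position: [0.6426, 0.0337, 0.1853]
tcp_rot: [[0.941, 0.337, -0.003], [0.337, -0.941, 0.0], [-0.003, -0.001, -1.0]]
force: [-1.0, -0.4, -0.6]
opening: 0.007
grasp_force: 0.0
```

```bash
python3 - <<'E'
from h import *
from itertools import product
for cam in("scene","top"):
    im,d=cams.capture(cam);c=cams.calibration(cam)
    for n,X in dict(square=(.5537,.006,.12),wide=(.644,.0334,.12),narrow=(.521,.111,.12),bar=(.612,.139,.12)).items():
        p=np.array(c["mtx"])@(np.array(c["R"])@X+np.ravel(c["t"]));uv=p[:2]/p[2];print(cam,n,uv.round(),w(cam,d,uv).round(4))
E
python3 -m handwheel '[[0.001,0,-0.015,0,0,0],[0.001,0,-0.025,0,0,0],[0.001,0,-0.033,0,0,0],[0.001,0,-0.036,0,0,0],[0.001,0,-0.04,0,0,0],[0.001,0,-0.044,0,0,0],[0.001,0,-0.047,0,0,0],[0.001,0,-0.047,0,0,0]]'
```

```text
scene square [252. 236.] [0.5541 0.0053 0.1208]
scene wide [325. 246.] [0.6442 0.0329 0.1205]
scene narrow [270. 182.] [0.5211 0.1108 0.1202]
scene bar [337. 191.] [ 0.6788 -0.0343  0.2732]
top square [289. 219.] [0.5208 0.0301 0.5819]
top wide [274. 169.] [0.6144 0.0351 0.2649]
top narrow [229. 236.] [0.5099 0.0618 0.6004]
top bar [215. 185.] [0.5432 0.0761 0.558 ]
time_s: 6.7
position: [0.6444, 0.0335, 0.1393]
tcp_rot: [[0.941, 0.337, -0.001], [0.337, -0.941, -0.0], [-0.001, -0.0, -1.0]]
force: [-2.1, 0.7, 4.2]
opening: 0.004
grasp_force: 1.8
```

The square key is back up and the wide key is partly down. I'll press it to the bottom, then retreat upwards.

```bash
python3 -m handwheel '[[0,0,-0.001,0,0,0],[0,0,-0.002,0,0,0],[0,0,-0.003,0,0,0],[0,0,-0.003,0,0,0],[0,0,-0.003,0,0,0],[0,0,-0.003,0,0,0],[0,0,-0.003,0,0,0],[0,0,-0.003,0,0,0]]'
python3 -m handwheel '[[0,0,0.005,0,0,0],[0,0,0.015,0,0,0],[0,0,0.035,0,0,0],[0,0,0.06,0,0,0],[0,0,0.085,0,0,0],[0,0,0.1,0,0,0],[0,0,0.1,0,0,0],[0,0,0.1,0,0,0]]'
python3 -m handwheel '[[-0.01,-0.02,0,0,0,0],[-0.02,-0.045,0,0,0,0],[-0.03,-0.075,0,0,0,0],[-0.04,-0.105,0,0,0,0],[-0.05,-0.135,0,0,0,0],[-0.06,-0.16,0,0,0,0],[-0.06,-0.18,0,0,0,0],[-0.06,-0.18,0,0,0,0]]'
python3 - <<'E'
from h import *
for cam in("scene","top"):
    im,d=cams.capture(cam);c=cams.calibration(cam)
    for n,X in dict(square=(.5537,.006,.12),wide=(.644,.0334,.12),narrow=(.521,.111,.12),bar=(.612,.139,.12)).items():
        p=np.array(c["mtx"])@(np.array(c["R"])@X+np.ravel(c["t"]));uv=p[:2]/p[2];print(cam,n,w(cam,d,uv).round(4))
E
```

```text
time_s: 7.37
position: [0.6445, 0.0335, 0.1374]
tcp_rot: [[0.941, 0.337, -0.0], [0.337, -0.941, -0.0], [-0.0, 0.0, -1.0]]
force: [-3.7, 0.2, 7.3]
opening: 0.005
grasp_force: 3.7
time_s: 8.03
position: [0.6455, 0.0337, 0.2374]
tcp_rot: [[0.941, 0.337, 0.003], [0.337, -0.941, -0.0], [0.003, 0.001, -1.0]]
force: [-0.9, -0.7, -0.2]
opening: 0.007
grasp_force: 0.0
time_s: 8.7
position: [0.5837, -0.1502, 0.2345]
tcp_rot: [[0.943, 0.333, -0.002], [0.333, -0.943, -0.001], [-0.002, -0.0, -1.0]]
force: [0.4, 0.3, 0.5]
opening: 0.003
grasp_force: 0.0
scene square [0.5544 0.0049 0.1212]
scene wide [0.6441 0.0331 0.1203]
scene narrow [0.5213 0.1105 0.1205]
scene bar [0.6123 0.1382 0.1207]
top square [0.5538 0.0059 0.1185]
top wide [0.6442 0.0334 0.1188]
top narrow [0.521  0.1111 0.119 ]
top bar [0.6122 0.1392 0.1188]
```

Both keys bottomed out, all four are up again, and the arm is clear.

```bash
python3 -c "
from rig import bot
print(bot.hand_in())"
```

```text
the job is handed in; nothing more can be done
None
```

I pressed the square key and then the wide round key fully down, and each sprang back; the cameras showed all four keys up with the arm clear, and I handed the job in at about 9 s (no verdict was returned).

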